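Re-index the feed horn on its boom

ROBOT

A 6-joint arm with a two-finger parallel gripper is mounted at the origin on the work surface. World frame = base frame: x ahead of the robot, y to its left, z up, the work surface at z = 0. Lengths are in mm, angles in degrees, forces in N, time in s.
With the tool pointing down it reaches from about 300 to 850 mm from the base axis. Payload 4.2 kg.
Tool frame: the origin (TCP) lies midway between the tips of the shut fingers; the grasp point (between the pads) lies 19 mm behind it (env.hold_point_z is the z of the grasp point in the tool frame, in mm); z points along the fingers, y is the direction in which the jaws open and shut (so a half turn about z gives the same grasp; the last joint's range is limited). The gripper opens to 91 mm and grips with 3 to 60 N. Pads are 32 mm wide; open, the fingers measure 118 mm over their backs; the gripper's body (76 mm by 178 mm) begins 60 mm behind the grasp point.
Start: joints at [-68.239, 18.312, 89.639, -0, 72.044, -1.146], TCP at [223.814, -529.67, 213.976] pointing down, gripper open.
Joint ranges: [-177.97, 177.97], [-48.28, 115.42], [12.27, 149.76], [-77.06, 257.06], [2.81, 150.46], [-146.56, 146.56]. Speed limits (degrees/s): [147.25, 147.25, 180, 180, 180, 180].

INTERFACE

Orientations are given as [roll, pitch, yaw] about the fixed x, y, z axes, in that order (R = Rz(yaw) Ry(pitch) Rx(roll)).
In Python, from workcell import env, grab_frame, camera_params, spotter gives the robot as it stands. The module is installed in compiled form; this text tells all that it offers.
- The arm moves only by the shell command python3 -m jog 'ROWS' [FORCE]. ROWS is text: rows parted by semicolons, each of 7 numbers parted by spaces: the turn, a rotation vector about the world's x, y, z in units of 5 degrees (1.0 is 5 degrees), then the shift along the world's x, y, z in units of 25 mm (1.0 is 25 mm), then the opening, from 0 (shut) to 1 (fully open). A call has 1 to 5 rows; each row is the pose to reach, as a shift and turn from the pose commanded when the call began; what a row does not reach only later rows make up. A row lasts 1/8 s, in which the tool goes at most 62.5 mm and 10.7 degrees, less where a joint would pass 70% of its speed; a pose out of reach is approached as far as the arm can. A call with a gripper value outside its range is refused whole. The fingers move at their own pace and stop on an object; FORCE is the grip in N (left out, the last holds). Time passes only in rows, so rows that repeat a pose let the fingers close. It gives the time, the measured TCP pose, the force and the opening at its end, in the units of the state.
- env.state(): the state, without advancing time (a new reading comes with each control period).
- grab_frame(name): name is "scene" or "side" or "wrist"; returns the picture (384x512x3 uint8, red, green, blue); there is no depth.
- camera_params(name): a dict with "K" (3x3 intrinsics, pixels), "dist" ([k1, k2, p1, p2, k3] as OpenCV has them; the pictures are not rectified), "rvec" (rotation vector, rad) and "tvec" (3), from world to camera coordinates, as OpenCV has them. Camera axes: x right, y down, z forward; pixel columns grow to the right and rows downward; lengths in mm; the calibration is good to about 2 mm. A picture is of the moment at which its call begins: read the wrist's pose just before it. camera_params takes no time and is no camera call; for the wrist camera it gives the pose at the moment of the call.
- env.job_done(): hands the job in, once; it reports no verdict.
Trained networks look in the newest picture that a camera, given by its name, has taken for a name from the list of things; names that differ only in an ending like _2 or _b are one class to them, and where a whole thing is asked for, a point or a joint stands for the part that bears it (a point fixed in the world has none). Each returns a list of dicts, best first, with "conf" (0 to 1); they miss things now and then, are a little off and sometimes report something else, mostly with a low value. They report only what shows in the picture. A call takes as long as a camera call.
- spotter.look_for(query, camera): "box" ([left, top, width, height] in pixels, round what is visible of it).
- spotter.trace(query, camera): "region" (384x512 bool, what is visible of it) and "box" ([left, top, width, height] in pixels, round what is visible of it).
The state is a dict: "time_s": time; "qpos": joint angles; "qvel": joint speeds; "effort": joint torques, N m; "ee_pos": TCP position; "ee_rot": TCP orientation; "force": force on the tool from outside, world axes, zero at the start; "torque": the same for the moment, N m; "gripper_width": finger opening in mm.
Only numpy, scipy, OpenCV 4.12 (cv2) and the standard library are available. Lean on these libraries where they do the work, as an engineer would, in place of code of your own. Each camera call takes 0.05 s, during which the arm holds its last target. There are 200 camera calls.

TASK

Move the horn carriage along the boom to the hole that the tall pointed angle piece marks: pull the spring plunger up, slide the carriage, and let the plunger drop fully home in that hole. Then turn the carriage's T-handle clockwise until it goes tight, and let go. Leave the loose tools and parts around the boom where they are.

Things in the scene. Friction and masses are not known exactly. Their poses are not given: they have to be found in the camera images.
- boom: Fixed square aluminium tube, 40 x 40 mm, along its own y axis on feet 20 mm high; top face 60 mm above the work surface; it reaches 125 mm to -y and 215 mm to +y of the origin. Origin: on the work surface under its middle hole. Five holes (13 mm across) in the top face at y = -80, -40, 0, 40, 80 mm, x = 0. Pose varies; z up; its -x side faces the robot.
- carriage (a joint): Slide of the grey saddle (56 mm wide, 150 mm long, top 71.5 mm above the work surface) along the boom, in m = the plunger's y in the boom's frame. Starts pinned in the middle hole (0); range -0.088 to 0.088. With the plunger up it slides with 1 to 2 N, and can be dragged by the plunger's knob; with the pin in a hole it is locked (about 1.5 mm play).
- horn_mouth (a point): Centre of the mouth of the brass horn fixed to the carriage on the boom's +x side (away from the robot), 75 mm above the work surface, mouth 72 mm across; 173 mm from the boom's axis. It travels with the carriage and need not be touched.
- plunger (a joint): Lift of the spring plunger, in m: 0 = fully home in a hole, 0.016 = fully up. The round-nosed 10 mm pin reaches 10 mm into the hole; lift it over 11 mm to slide freely. Let go between holes it rides on the tube at about 0.010 and drops in when pushed over a hole; it seats if let go within 2 mm of the hole's centre. The spring pulls down with 4.5 N at home to 9.3 N fully up.
- plunger_knob (a point): Middle of the plunger's black round knob (axis vertical), diameter 28 mm, 24 mm high; 110 mm above the work surface when home, rising with the plunger. It lies over the boom's axis. Under it a steel sleeve of 20 mm diameter; the saddle is 26 mm below the knob's underside.
- clamp (a joint): Turn of the clamp's T-handle, in rad: grows as it is turned clockwise seen from above, starts slack at 0.15 to 0.6, goes tight against a stop at 1.5 (range 0 to 1.5). Resistance about 0.1 N m, rising slightly to 0.18 N m and then steeply at the stop; it stays where it is left.
- clamp_bar (a point): Middle of the T-handle's level steel crossbar, 66 mm long, 12 mm wide, 14 mm high; 105 mm above the work surface, 33 mm above the saddle, on the screw's vertical axis, which is on the carriage 90 mm from the plunger toward the boom's +y. In the boom's frame the bar lies at (2.32 - clamp) rad from +x, counterclockwise from above: at 0.75 it lies along the boom.
- mark: Fixed aluminium angle piece, 16 mm wide, on the robot's side (-x) of the boom beside one of the four free holes: a flat leg 36 mm high up with its point to the tube, and an upright pointed tab, 73 mm from the tube's axis, top 78 mm high. Origin: on the work surface exactly under the centre of the hole it marks. The other three holes have low flat lugs with a round screw head.
- wrench: Loose steel spanner, 150 mm long, on the robot's side of the boom. Leave it.
- adapter: Loose brass flanged adapter, 32 mm diameter, 34 mm high, on the robot's side of the boom. Leave it.
- spare_horn: Loose copper-coloured conical horn standing mouth down, 68 mm diameter, 90 mm high, to the right. Leave it.
- jar: Loose glass jar, 56 mm diameter, 65 mm high, to the left. Leave it.
- meter: Loose grey test meter lying flat, 140 x 75 x 38 mm, to the right. Leave it.
- driver: Loose screwdriver, 170 mm long, to the left. Leave it.

How it is judged:
By the outcome, as a careful person would: the job done as asked, in the order asked, and still so for the second after the job is handed in, with the robot touching nothing.
It also fails if it takes over 45 s, if anything falls off the work surface, if the arm or the gripper's body presses on something with over 40 N, if the wrist force passes 120 N, or if a joint passes its speed limit or range.

## Working session

There is one attempt and no reset: what is moved stays moved. The work goes in short steps, Python scripts to look and compute and a shell command to move; the robot and the scene stay as the last step left them, time stands still between calls to the robot, and variables do not carry over. Pictures are saved under pics/ and viewed, about 8 in all and at most 12, crops included, and the job is handed in when it is done.

```bash
mkdir -p pics; cat > h.py <<'E'
import numpy as np, cv2
from workcell import env, grab_frame, camera_params, spotter
def save(img,n): cv2.imwrite('pics/'+n,img[:,:,::-1])
def ray(p,uv):
    R=cv2.Rodrigues(np.array(p['rvec'],float))[0]; t=np.array(p['tvec'],float).ravel()
    u=cv2.undistortPoints(np.array([[uv]],float),np.array(p['K'],float),np.array(p['dist'],float))[0,0]
    return -R.T@t, R.T@np.array([u[0],u[1],1.])
def onz(p,uv,z):
    o,d=ray(p,uv); return o+d*(z-o[2])/d[2]
def proj(p,X):
    return cv2.projectPoints(np.array(X,float).reshape(-1,3),np.array(p['rvec'],float),np.array(p['tvec'],float),np.array(p['K'],float),np.array(p['dist'],float))[0][:,0]
E
python3 - <<'E'
from h import *
ims=[]
for c in('scene','side'):
    im=grab_frame(c); ims.append(im); p=camera_params(c)
    for q,z in(('plunger_knob',110),('clamp_bar',105),('mark',60),('horn_mouth',75)):
        r=spotter.look_for(q,c)
        for d in r[:2]:
            b=d['box']; uv=(b[0]+b[2]/2,b[1]+b[3]/2); print(c,q,round(d['conf'],2),np.round(b),onz(p,uv,z).round(1))
    o,_=ray(p,(256,192)); print(o)
    save(cv2.resize(im,(800,600)),c+'0.png')
print(env.state(), env.hold_point_z)
E
```

```text
scene plunger_knob 0.74 [197. 252.  27.  41.] [ 650.3 -410.1  110. ]
scene plunger_knob 0.4 [253. 177.   4.  10.] [529.3  -4.6 110. ]
scene clamp_bar 0.26 [226. 186.   8.   8.] [485.3 -73.6 105. ]
scene mark 0.5 [228. 192.  11.  14.] [478.6 -53.6  60. ]
scene horn_mouth 0.6 [243. 166.  74.  47.] [589.4  48.3  75. ]
[ 1146.8960341  -1029.16016145   795.52481465]
side plunger_knob 0.43 [255. 184.  13.  15.] [527.5   9.6 110. ]
side clamp_bar 0.55 [303. 190.  19.  34.] [406.  59. 105.]
side clamp_bar 0.52 [255. 200.  12.  24.] [519.7  88.  105. ]
side mark 0.56 [275. 205.  20.   8.] [471.3   4.4  60. ]
side horn_mouth 0.73 [186. 185.  87.  57.] [598.   56.1  75. ]
[423.04868061 959.5693908  723.79478344]
{'time_s': 0.5, 'qpos': array([-6.82402974e+01,  1.83143345e+01,  8.96422853e+01,  2.45995566e-04,
        7.20434900e+01, -1.14515283e+00]), 'qvel': array([-0.01398015, -0.03836756, -0.05941727,  0.0575874 ,  0.00294343,
       -0.11107654]), 'effort': array([-1.13536033e-03, -4.11993992e+01, -2.32041496e+01,  7.26086344e-02,
        3.85327719e-02, -1.90323772e-05]), 'ee_pos': array([ 223.79818866, -529.6538492 ,  213.92919783]), 'ee_rot': array([-1.79999895e+02, -2.36160393e-04,  2.29047796e+01]), 'force': array([-0.05846882, -0.58287773,  0.94979404]), 'torque': array([-0.00682892, -0.00738228,  0.04363103]), 'gripper_width': 91.20106981858795} -18.8
```

```bash
python3 - <<'E'
from h import *
a=cv2.imread('pics/scene0.png');b=cv2.imread('pics/side0.png')
g=lambda c:cv2.resize(grab_frame(c)[120:270,160:360],(800,600),interpolation=cv2.INTER_CUBIC)
save(g('scene'),'scene1.png');save(g('side'),'side1.png')
E
```

```text
(no output)
```

View pics/scene1.png

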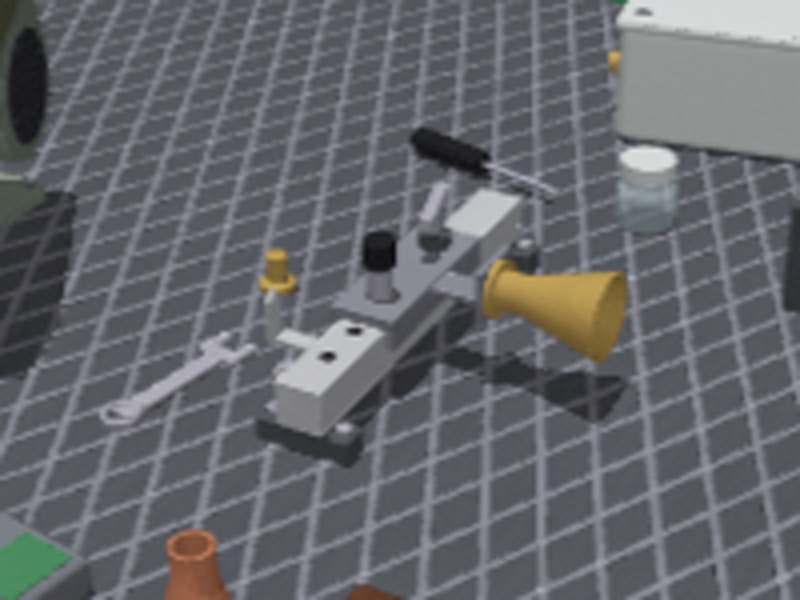

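View pics/side1.png

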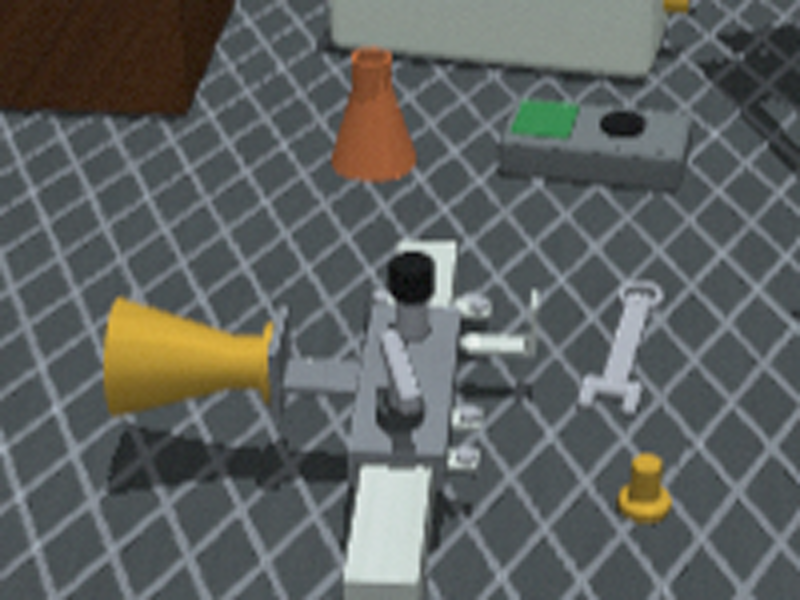

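Scene crop: knob (380,252), two open holes at (328,357) and (355,331), bar about (433,210). Side crop: lug (475,305), mark's leg (495,343), lugs (470,415) and (465,457). So the mark is at the second position from -y, i.e. y = -40. Next I fit the boom pose.

```bash
python3 - <<'E'
from h import *
from scipy.optimize import least_squares
S=[((380,251),(0,0,110)),((328,357),(0,-80,60)),((355,331),(0,-40,60)),((277,378),(-20,-125,60)),((325,392),(20,-125,60)),((488,193),(-20,215,60)),((523,198),(20,215,60)),((433,210),(0,90,105))]
D=[((411,277),(0,0,110)),((345,585),(20,215,60)),((425,585),(-20,215,60)),((457,241),(-20,-125,60)),((401,241),(20,-125,60)),((402,367),(0,90,105))]
P={c:camera_params(c) for c in('scene','side')}
def W(x,X):
    c,s=np.cos(x[2]),np.sin(x[2]);X=np.array(X,float)
    return np.c_[x[0]+c*X[:,0]-s*X[:,1],x[1]+s*X[:,0]+c*X[:,1],X[:,2]]
def res(x,full=False):
    r=[]
    for c,L in(('scene',S),('side',D)):
        r.append(proj(P[c],W(x,[l[1] for l in L]))-np.array([[160+l[0][0]/4,120+l[0][1]/4] for l in L]))
    return r if full else np.concatenate(r).ravel()
f=least_squares(res,[530,0,0],loss='soft_l1')
print(f.x,np.degrees(f.x[2]));[print(r.round(1)) for r in res(f.x,True)]
print('knob',W(f.x,[(0,0,110),(0,-40,110),(0,90,105),(0,50,105)]).round(1))
# bar angle
for c,a,b in(('scene',(425,225),(443,187)),('side',(388,335),(415,402))):
    A=onz(P[c],(160+a[0]/4,120+a[1]/4),110);B=onz(P[c],(160+b[0]/4,120+b[1]/4),110);d=B-A
    print(c,np.linalg.norm(d),np.degrees(np.arctan2(d[1],d[0])-f.x[2]))
E
```

```text
[ 5.26204072e+02 -1.29235060e+00  3.39410873e-02] 1.9446810547389082
[[-0.5 -1.4]
 [-0.  -1.4]
 [-0.2 -1.3]
 [-0.9 -0.9]
 [-1.  -0.9]
 [-2.8 -3. ]
 [-1.2 -1.8]
 [-0.3 -2.2]]
[[-0.5 -0.1]
 [-0.3 -1.4]
 [-1.  -0.6]
 [-1.1 -0.2]
 [-2.2 -0.6]
 [-0.9  0.8]]
knob [[526.2  -1.3 110. ]
 [527.6 -41.3 110. ]
 [523.1  88.7 105. ]
 [524.5  48.7 105. ]]
scene 64.805333258764 104.3120769860589
side 66.49099668423774 107.03002744639954
```

```bash
for i in 1; do :; done
python3 -m jog '0 0 6.9 6 10.5 1.4 1; 0 0 6.9 6 10.5 1.4 1; 0 0 6.9 6 10.5 1.4 1; 0 0 6.9 6 10.5 1.4 1; 0 0 6.9 6 10.5 1.4 1'
python3 -m jog '0 0 6.9 5 10.6 0 1; 0 0 6.9 5 10.6 0 1; 0 0 6.9 5 10.6 0 1; 0 0 6.9 5 10.6 0 1; 0 0 6.9 5 10.6 0 1'
python3 -m jog '0 0 0 0 0 0 1; 0 0 0 0 0 0 1'
```

```text
time_s: 1.23
ee_pos: [374.6, -265.3, 249.5]
ee_rot: [179.9, -0.0, 57.4]
force: [0.9, -0.8, 0.7]
gripper_width: 91.2
time_s: 1.85
ee_pos: [499.6, 0.3, 249.2]
ee_rot: [180.0, -0.0, 92.0]
force: [0.1, 0.6, 0.2]
gripper_width: 90.9
time_s: 2.1
ee_pos: [498.4, -2.6, 248.9]
ee_rot: [-180.0, 0.0, 91.9]
force: [-0.4, 0.2, 0.0]
gripper_width: 91.1
```

```bash
python3 - <<'E'
from h import *
p=camera_params('wrist');im=grab_frame('wrist')
print(ray(p,(256,192)))
for q,z in(('plunger_knob',122),('clamp_bar',112),('mark',78),('mark',36)):
    for d in spotter.look_for(q,'wrist')[:2]:
        b=d['box'];uv=(b[0]+b[2]/2,b[1]+b[3]/2);print(q,round(d['conf'],2),np.round(b),onz(p,uv,z).round(1))
np.savez('w1.npz',**p)
save(cv2.resize(im,(800,600)),'w1.png')
E
```

```text
(array([495.17243842,  75.28425023, 419.28809423]), array([ 0.01001077, -0.28754562, -0.95778144]))
plunger_knob 0.57 [265. 169.  25.  26.] [521.5  -1.5 122. ]
clamp_bar 0.89 [273.  68.  22.  61.] [524.4  87.8 112. ]
mark 0.64 [221. 190.  35.  17.] [476.4 -36.3  78. ]
mark 0.64 [221. 190.  35.  17.] [474.1 -50.   36. ]
```

View pics/w1.png

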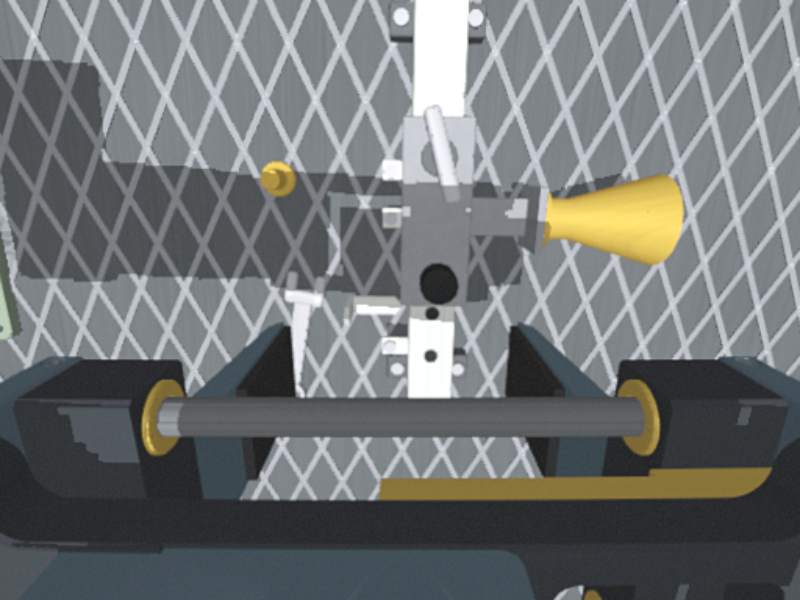

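Wrist view: knob (438,284), holes (432,313) and (430,356), the mark's leg at (375,305) level with the -40 hole, lugs at (392,170), (392,217) and (395,346). The mark is confirmed at -40. I refine with this view.

```bash
python3 - <<'E'
from h import *
p=dict(np.load('w1.npz'))
s=.64
for n,uv,z in(('knob',(438.5,284),120),('h-40',(432.5,314),60),('h-80',(430.5,356),60),('Lnear',(409,390),60),('Rnear',(452,390),60),('Lfar',(414,60),60),('Rfar',(467,60),60),('barA',(433,108),112),('barB',(452,197),112),('sadL',(404,120),71.5),('sadR',(475,120),71.5),('sadL2',(401,300),71.5),('sadR2',(469,300),71.5)):
    print(n,onz(p,(uv[0]*s,uv[1]*s),z).round(1))
E
```

```text
knob [525.4  -1.7 120. ]
h-40 [527.8 -44.4  60. ]
h-80 [528.1 -84.3  60. ]
Lnear [ 510.1 -119.    60. ]
Rnear [ 549.8 -117.7   60. ]
Lfar [503.2 155.8  60. ]
Rfar [543.  157.2  60. ]
barA [515.8 115.8 112. ]
barB [532.   58.8 112. ]
sadL [497.1 112.   71.5]
sadR [550.5 113.9  71.5]
sadL2 [499.6 -29.1  71.5]
sadR2 [556.7 -27.2  71.5]
```

```bash

python3 -m jog '0 0 0 1.1 0 0 1; 0 0 0 1.1 0 -2 1; 0 0 0 1.1 0 -4 1; 0 0 0 1.1 0 -5 1;0 0 0 1.1 0 -5 1'
python3 -m jog '0 0 0 0 0 -0.6 1; 0 0 0 0 0 -1.3 1;0 0 0 0 0 -1.3 1'
```

```text
time_s: 2.98
ee_pos: [524.8, -2.8, 122.4]
ee_rot: [-179.7, -0.0, 91.8]
force: [-0.3, -0.5, 0.4]
gripper_width: 91.0
time_s: 3.35
ee_pos: [525.9, -2.3, 91.1]
ee_rot: [-179.9, -0.0, 91.9]
force: [-0.7, 0.0, 0.5]
gripper_width: 91.0
```

```bash
python3 - <<'E'
from h import *
save(cv2.resize(grab_frame('wrist')[60:360,60:460],(800,600)),'w2.png')
E
```

```text
(no output)
```

View pics/w2.png

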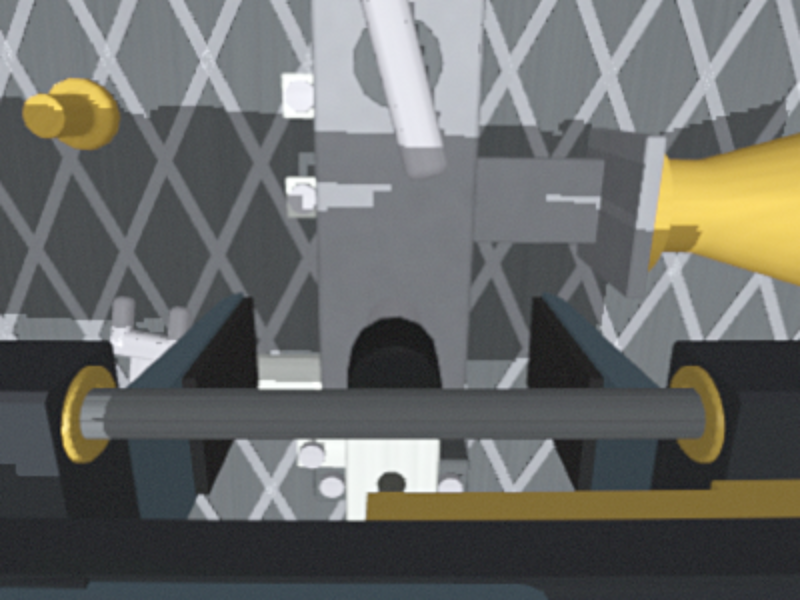

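The knob (394,350) is centred between the fingers (inner faces about 255 and 530). Closing.

```bash

python3 -m jog '0 0 0 0 0 0 0.2; 0 0 0 0 0 0 0.2;0 0 0 0 0 0 0.2;0 0 0 0 0 0 0.2;0 0 0 0 0 0 0.2' 40
python3 -m jog '0 0 0 0 0 0 0; 0 0 0 0 0 0 0;0 0 0 0 0 0 0'
```

```text
time_s: 4.03
ee_pos: [526.3, -2.1, 91.5]
ee_rot: [180.0, 0.0, 91.9]
force: [-1.1, -0.6, 0.2]
gripper_width: 44.0
time_s: 4.4
ee_pos: [526.3, -2.2, 91.4]
ee_rot: [180.0, -0.0, 91.9]
force: [-0.1, -0.4, -0.3]
gripper_width: 26.8
```

```bash

python3 -m jog '0 0 0 0 0 0.2 0; 0 0 0 0 0 0.4 0;0 0 0 0 0 0.56 0;0 0 0 0 0 0.56 0;0 0 0 0 0 0.56 0'
```

```text
time_s: 5.03
ee_pos: [526.2, -2.2, 105.2]
ee_rot: [-180.0, -0.0, 91.9]
force: [3.2, 0.2, -9.3]
gripper_width: 27.1
```

```bash

python3 -m jog '0 0 0 0.01 -0.4 0.56 0; 0 0 0 0.02 -0.8 0.56 0' 2>&1 | head -0
python3 - <<'E'
from workcell import env
s=env.state();print(s['time_s'],s['ee_pos'],s['force'],s['gripper_width'])
E
```

```text
5.275 [526.41791763 -21.61484595 115.34853079] [  9.53167401   1.6478395  -32.76926146] 27.097928348925528
```

I left the lift offset in the slide rows by mistake, so the plunger is being pulled against its upper stop (33 N). I'm easing down immediately before sliding on.

```bash

python3 -m jog '0 0 0 0 0 -0.2 0; 0 0 0 0 0 -0.24 0; 0 0 0 0 0 -0.24 0'
```

```text
time_s: 5.65
ee_pos: [526.7, -22.2, 113.7]
ee_rot: [-180.0, 0.0, 91.9]
force: [3.9, -1.0, -9.0]
gripper_width: 27.2
```

```bash

python3 -m jog '0 0 0 0.01 -0.3 0 0; 0 0 0 0.02 -0.6 0 0; 0 0 0 0.02 -0.8 0 0; 0 0 0 0.02 -0.8 0 0'
python3 - <<'E'
from h import *
save(cv2.resize(grab_frame('wrist')[120:320,120:386],(798,600)),'w3.png')
E
```

```text
time_s: 6.15
ee_pos: [527.1, -43.1, 113.5]
ee_rot: [-180.0, 0.1, 91.9]
force: [1.7, -1.1, -10.4]
gripper_width: 27.2
```

View pics/w3.png

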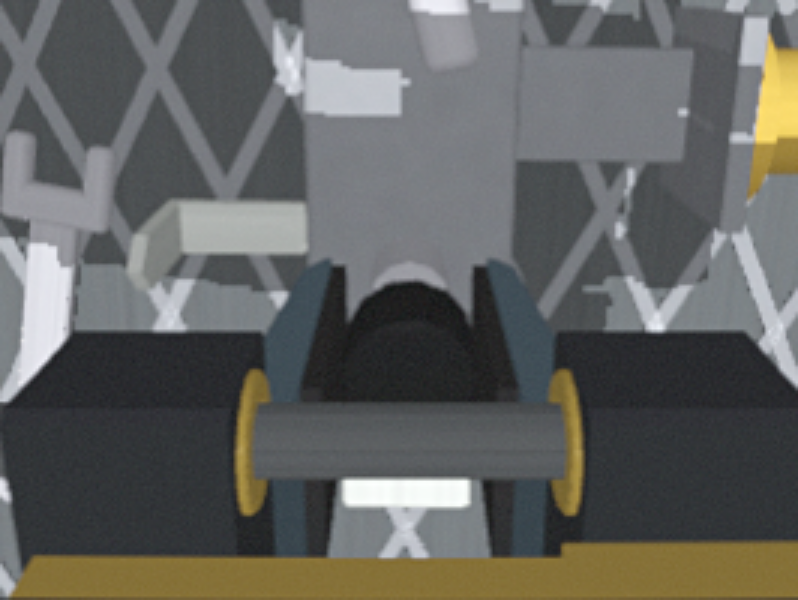

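```bash

python3 -m jog '0 0 0 0 0.02 -0.2 0; 0 0 0 0 0.02 -0.36 0; 0 0 0 0 0.02 -0.36 0; 0 0 0 0 0.02 -0.36 0'
```

```text
time_s: 6.7
ee_pos: [527.1, -41.6, 104.6]
ee_rot: [-180.0, 0.0, 91.9]
force: [0.5, -1.8, -6.6]
gripper_width: 27.0
```

The spring still pulls 6.6 N, which means a lift of about 7 mm. That is below the tube-riding height of 10 mm, so the pin is already in the hole. I lower to home, then release.

```bash

python3 -m jog '0 0 0 0 0 -0.1 0; 0 0 0 0 0 -0.2 0; 0 0 0 0 0 -0.2 0'
python3 -m jog '0 0 0 0 0 -0.2 0.6; 0 0 0 0 0 -0.2 0.6; 0 0 0 0 0 -0.2 0.6; 0 0 0 0 0 -0.2 0.6'
python3 -m jog '0 0 0 0 0 1 1; 0 0 0 0 0 3 1; 0 0 0 0 1 4 1; 0 0 0 0 3 4 1; 0 0 0 0 3 4 1'
```

```text
time_s: 7.08
ee_pos: [527.2, -41.6, 99.4]
ee_rot: [-180.0, -0.0, 91.9]
force: [-0.3, -0.4, -5.1]
gripper_width: 27.1
time_s: 7.58
ee_pos: [527.7, -41.6, 94.9]
ee_rot: [179.9, 0.0, 91.9]
force: [-0.2, 0.4, 0.2]
gripper_width: 54.6
time_s: 8.2
ee_pos: [527.4, 35.7, 195.1]
ee_rot: [179.9, -0.0, 92.1]
force: [0.4, -1.3, -0.1]
gripper_width: 91.3
```

```bash
python3 - <<'E'
from h import *
p=camera_params('wrist');im=grab_frame('wrist');np.savez('w4.npz',**p)
a=cv2.resize(im[60:300,130:450],(800,600))
save(a,'w4.png')
for q,z in(('plunger_knob',122),('clamp_bar',112)):
    for d in spotter.look_for(q,'wrist')[:2]:
        b=d['box'];print(q,round(d['conf'],2),np.round(b),onz(p,(b[0]+b[2]/2,b[1]+b[3]/2),z).round(1))
for c in('scene','side'):
    np.savez(c+'.npz',**camera_params(c)); save(grab_frame(c),c+'4.png')
b=[cv2.resize(cv2.imread(f'pics/{c}4.png')[150:250,210:310],(400,400),interpolation=cv2.INTER_CUBIC) for c in('scene','side')]
cv2.imwrite('pics/both4.png',np.hstack(b))
print(env.state()['ee_pos'])
E
```

```text
plunger_knob 0.69 [242. 249.  16.   7.] [523.3 -21.3 122. ]
clamp_bar 0.89 [242. 147.  27.  64.] [526.1  50.4 112. ]
[527.23333156  32.42281405 194.24172211]
```

View pics/w4.png

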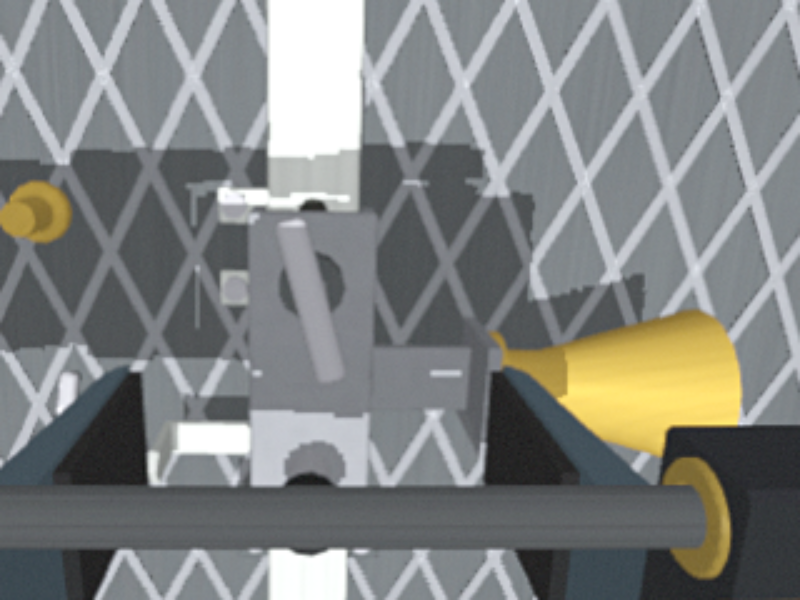

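View pics/both4.png

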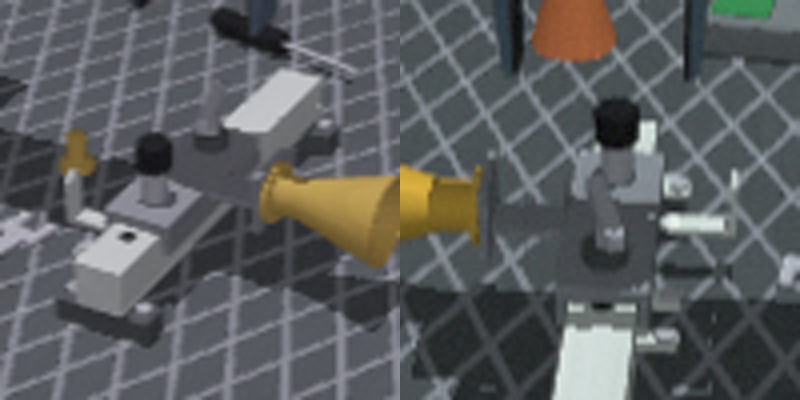

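Wrist view: bar from (292,226) to (330,378), unmoved relative to the carriage. Scene and side views: knob at (154,154) and (216,123) in the crops, one visible hole at -y. I check the knob's height by triangulating it the same way as at the start.

```bash
python3 - <<'E'
from h import *
a,b=dict(np.load('scene.npz')),dict(np.load('side.npz'))
def tri(u,v):
    o1,d1=ray(a,u);o2,d2=ray(b,v);d1/=np.linalg.norm(d1);d2/=np.linalg.norm(d2)
    s=np.linalg.lstsq(np.c_[d1,-d2],o2-o1,rcond=None)[0];A,B=o1+d1*s[0],o2+d2*s[1];return ((A+B)/2).round(1),np.linalg.norm(A-B).round(1)
print('before',tri((160+380/4,120+251/4),(160+411/4,120+277/4)))
print('now',tri((248.5,188.5),(264,180.75)))
p=dict(np.load('w4.npz'))
A=onz(p,(130+292/2.5,60+226/2.5),112);B=onz(p,(130+330/2.5,60+378/2.5),112);d=A-B
print(A,B,(A+B)/2,np.linalg.norm(d),np.degrees(np.arctan2(d[1],d[0])))
print('hole+40',onz(p,(130+314/2.5,60+205/2.5),60))
E
```

```text
before (array([527. ,  -3.4, 107.3]), np.float64(3.8))
now (array([527.7, -42.6, 107.3]), np.float64(3.4))
[517.02503752  77.04086983 112.        ] [533.45817035  18.29164333 112.        ] [525.24160394  47.66625658 112.        ] 61.004257792455505 105.62718724821238
hole+40 [525.06281479  79.15336009  60.        ]
```

The knob is at the same height as when it was home at the start, and it has moved 39 mm along the boom, so it is seated. Next is the clamp bar: centre (525.2, 47.7), needs yaw 105.6.

```bash

python3 -m jog '0 0 2 -0.08 0.6 0 0.5; 0 0 2.7 -0.08 0.6 -1 0.5; 0 0 2.7 -0.08 0.6 -2 0.5; 0 0 2.7 -0.08 0.6 -2.5 0.5; 0 0 2.7 -0.08 0.6 -2.5 0.5'
python3 - <<'E'
from h import *
save(cv2.resize(grab_frame('wrist')[120:360,100:420],(800,600)),'w5.png')
E
```

```text
time_s: 9.07
ee_pos: [524.9, 47.7, 131.3]
ee_rot: [-179.9, -0.0, 105.4]
force: [0.2, -0.1, -0.2]
gripper_width: 45.8
```

View pics/w5.png

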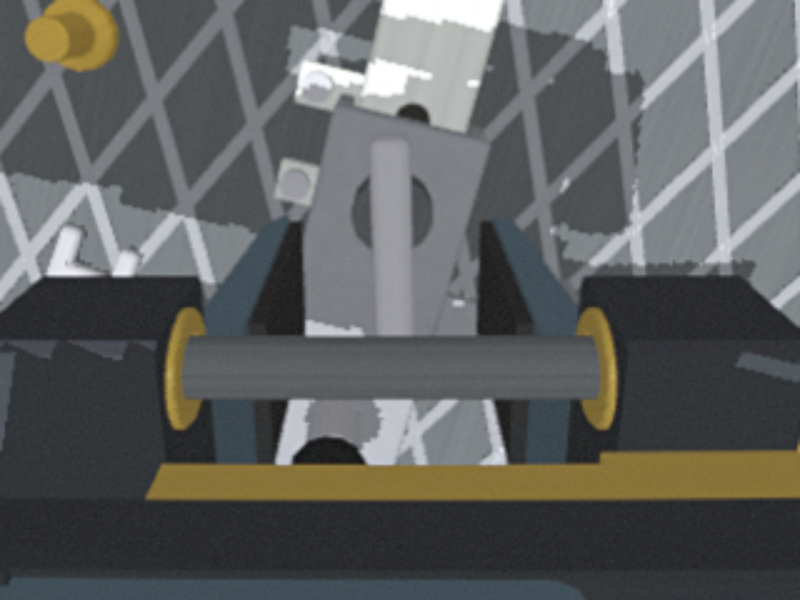

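The bar (391, 140–335) is parallel to the fingers and centred between them (300 and 482). I lower 41 mm and close.

```bash

python3 -m jog '0 0 0 0 0 -0.8 0.5; 0 0 0 0 0 -1.65 0.5; 0 0 0 0 0 -1.65 0.5'
python3 -m jog '0 0 0 0 0 0 0; 0 0 0 0 0 0 0; 0 0 0 0 0 0 0; 0 0 0 0 0 0 0; 0 0 0 0 0 0 0' 40
```

```text
time_s: 9.5
ee_pos: [525.0, 48.2, 90.5]
ee_rot: [-179.9, -0.0, 105.4]
force: [0.6, 0.7, 0.7]
gripper_width: 45.9
time_s: 10.12
ee_pos: [525.2, 48.3, 91.2]
ee_rot: [180.0, 0.0, 105.4]
force: [-2.0, -1.1, 4.7]
gripper_width: 11.6
```

```bash

python3 -m jog '0 0 -1.5 0 0 0 0; 0 0 -3 0 0 0 0; 0 0 -4.5 0 0 0 0; 0 0 -6 0 0 0 0; 0 0 -7.5 0 0 0 0'
python3 -m jog '0 0 -0.8 0 0 0 0; 0 0 -1.6 0 0 0 0; 0 0 -2.4 0 0 0 0; 0 0 -2.4 0 0 0 0'
python3 -c "
from workcell import env;s=env.state();print(s['torque'],s['force'],s['ee_rot'])"
```

```text
time_s: 10.75
ee_pos: [525.5, 48.2, 91.2]
ee_rot: [180.0, 0.0, 67.7]
force: [-1.6, -0.5, 3.0]
gripper_width: 12.1
time_s: 11.25
ee_pos: [525.6, 48.2, 91.2]
ee_rot: [180.0, -0.0, 55.9]
force: [-1.0, -0.5, 4.0]
gripper_width: 11.4
[-0.24004559  0.1678782  -0.04627056] [-1.00189309 -0.54978706  4.03310274] [ 1.79953535e+02 -1.31324177e-02  5.59449209e+01]
```

```bash

python3 -m jog '0 0 -0.5 0 0 0 0; 0 0 -1 0 0 0 0'
python3 -c "
from workcell import env;s=env.state();print(s['torque'],s['ee_rot'])"
python3 -m jog '0 0 -0.4 0 0 0 0; 0 0 -0.8 0 0 0 0'
python3 -c "
from workcell import env;s=env.state();print(s['torque'],s['ee_rot'])"
```

```text
time_s: 11.5
ee_pos: [525.6, 48.2, 91.2]
ee_rot: [179.9, -0.0, 50.9]
force: [-1.2, -0.8, 4.8]
gripper_width: 11.7
[-0.18439462  0.18875772  0.16184635] [ 1.79945363e+02 -1.27510661e-02  5.09320012e+01]
time_s: 11.75
ee_pos: [525.6, 48.2, 91.2]
ee_rot: [179.9, -0.0, 47.0]
force: [-0.9, 0.2, 5.1]
gripper_width: 12.3
[-0.07627526  0.19741214  0.71685608] [ 1.79934491e+02 -1.20110698e-02  4.69903740e+01]
```

```bash

python3 -m jog '0 0 -0.4 0 0 0 0; 0 0 -0.5 0 0 0 0; 0 0 -0.5 0 0 0 0'
python3 -c "
from workcell import env;s=env.state();print(s['torque'],s['ee_rot'])"
```

```text
time_s: 12.12
ee_pos: [525.6, 48.1, 91.2]
ee_rot: [179.9, 0.0, 44.7]
force: [-1.5, 0.4, 5.2]
gripper_width: 12.4
[-0.10531817  0.15868476  1.19613529] [1.79903058e+02 1.25423587e-02 4.47187210e+01]
```

1.2 N m now, so the handle is firmly at its stop. Open and retreat.

```bash

python3 -m jog '0 0 0 0 0 0 0.5; 0 0 0 0 0 0 0.5; 0 0 0 0 0 0 0.5; 0 0 0 0 0 0 0.5'
python3 -m jog '0 0 0 0 0 1 0.5; 0 0 0 0 0 3 0.5; 0 0 0 0 0 5 0.5; 0 0 0 -1 0 6 0.5; 0 0 0 -1 0 6 0.5'
python3 -m jog '0 0 5 -2 2 0 0.5; 0 0 5 -2 2 0 0.5; 0 0 5 -2 2 0 0.5; 0 0 5 -2 2 0 0.5'
python3 - <<'E'
from h import *
p=camera_params('wrist');np.savez('w6.npz',**p)
w=grab_frame('wrist'); ims=[w[60:300,130:450][:, :]]
cv2.imwrite('pics/w6.png',cv2.resize(w[:,:,::-1],(800,600)))
for d in spotter.look_for('clamp_bar','wrist')[:1]:print(d)
a,b=[grab_frame(c) for c in('scene','side')]
cv2.imwrite('pics/both6.png',np.hstack([cv2.resize(i[150:250,210:310],(400,400),interpolation=cv2.INTER_CUBIC) for i in(a,b)])[:,:,::-1])
E
```

```text
time_s: 12.62
ee_pos: [525.2, 48.3, 90.5]
ee_rot: [-180.0, 0.0, 44.4]
force: [0.8, -0.8, -1.4]
gripper_width: 45.0
time_s: 13.25
ee_pos: [500.5, 48.4, 242.8]
ee_rot: [179.8, -0.2, 44.4]
force: [0.7, 0.1, -0.7]
gripper_width: 45.9
time_s: 13.75
ee_pos: [450.2, 98.4, 239.4]
ee_rot: [-179.9, 0.1, 69.4]
force: [0.1, -0.3, 0.9]
gripper_width: 45.8
{'box': [316.9, 172.7, 31.7, 50.5], 'conf': 0.93}
```

View pics/w6.png

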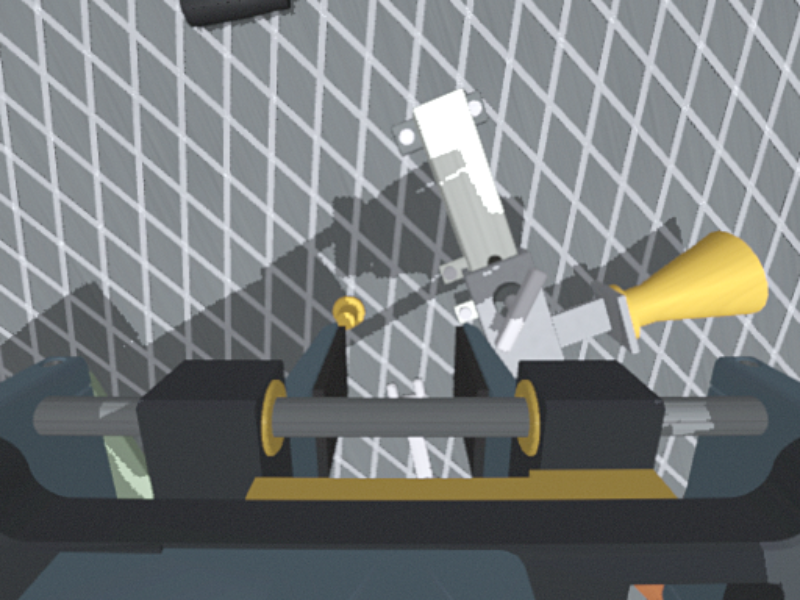

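View pics/both6.png

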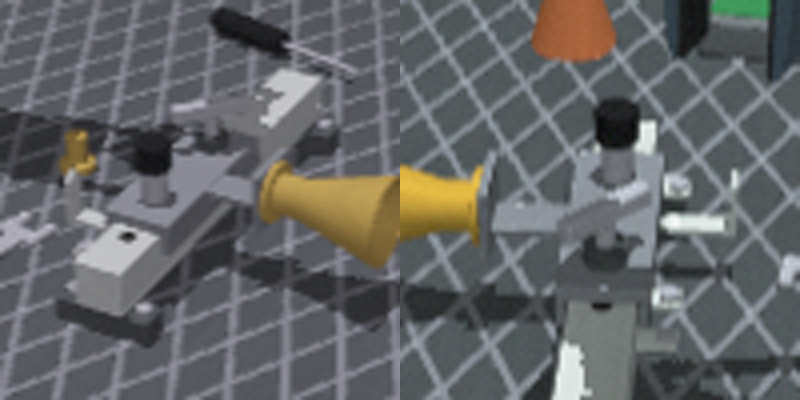

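Knob still at (154,154) and (216,122) in the scene and side crops. The bar has turned to (541,272)–(503,345) in the wrist view. I check its angle and hand in.

```bash
python3 - <<'E'
from h import *
p=dict(np.load('w6.npz'))
A=onz(p,(541*.64,272*.64),112);B=onz(p,(503*.64,345*.64),112);d=A-B
t=np.arctan2(d[1],d[0])-np.radians(1.7);print((A+B)/2,np.linalg.norm(d),np.degrees(t),'clamp',2.32-t)
if 2.32-t>1.4: env.job_done();print('done')
E
```

```text
[525.45373917  49.98797272 112.        ] 60.16056165077633 44.928839849957996 clamp 1.5358438155169978
the job is handed in; nothing more can be done
done
```

The carriage is now in the -40 mm hole, the one the tall angle piece marks. The plunger is home in it and the T-handle is tight. I released both parts, backed the arm off, and handed the job in at about 14 s.

**Last checks**
- **Plunger:** after release, the knob triangulated to the same height as when it was home at the start. It had moved 39 mm along the boom, against 40 mm expected.
- **Clamp:** I turned it until the torque rose to 1.2 N m. The last wrist picture puts the bar at about 1.54 rad. The stop is at 1.5, so that agrees within measurement error.
- **Loose items:** the arm touched none of them. In the last pictures the ones in view looked undisturbed, but I did not measure their positions or check them all.

**One mistake:** at the start of the slide I added the lift a second time. That briefly pulled the plunger against its upper stop with about 33 N, and the grip slipped about 8 mm down the knob. I eased off at once and nothing further came of it.

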